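Set the deck's tempo back to its centre click and start the next song

ROBOT

A 6-joint arm with a two-finger parallel gripper is mounted at the origin on the work surface. World frame = base frame: x ahead of the robot, y to its left, z up, the work surface at z = 0. Lengths are in m, angles in rad, forces in N, time in s.
With the tool pointing down it reaches from about 0.3 to 1 m from the base axis. Payload 5.1 kg.
Tool frame: the origin (TCP) lies at the very end of the fingers, on their centre line; the grasp point (between the pads) lies 19 mm behind it (env.grip_depth is the distance from the TCP to the grasp point, in m); z points along the fingers, y is the line along which they close (so a half turn about z gives the same grasp; the last joint's range is limited). The gripper opens to 95 mm and grips with 3 to 60 N. Pads are 20 mm wide; open, the fingers measure 119 mm over their backs; the gripper's body (75 mm by 180 mm) begins 59 mm behind the grasp point.
Start: joints at [1.214, 0.124, 1.65, -0, 1.367, -0.083], TCP at [0.176, 0.626, 0.215] pointing down, gripper open.
Joint ranges: [-2.61, 2.61], [-1.02, 2.33], [0.03, 2.71], [-1.35, 4.49], [0.32, 2.68], [-2.91, 2.91]. Speed limits (rad/s): [2.57, 2.57, 3.14, 3.14, 3.14, 3.14].

INTERFACE

Orientations are given as a rotation vector (axis times angle).
In Python, from cell import env gives the robot as it stands.
- The arm moves only by the tool arm_command, never from a script. Its argument "rows" is text: rows parted by semicolons, each of 5 numbers parted by spaces: the shift along the tool's x, y, z in mm, then the turn about the tool's z in rad, then the finger opening in mm, from 0 to 95.1. In form: dx dy dz twist gripper; .... A call has exactly 5 rows; each row shifts and turns the commanded pose from where the row before left it, along the tool's axes as they then stand; what a row does not reach is not made up. A row lasts 1/8 s, in which the tool goes at most 62.5 mm and 10.7 degrees, less where a joint would pass 70% of its speed; a pose out of reach is approached as far as the arm can. A call with a gripper value outside its range is refused whole. The fingers move at their own pace and stop on an object; "force" is the grip in N (left out, the last holds). Time passes only in rows, so rows that do not move let the fingers close, or fill a call up. It gives the time, the measured TCP pose, the force, the opening and the grip force at its end, in the units of the state.
- env.get_obs(): the state, without advancing time (a new reading comes with each control period).
- env.snapshot(name): name is "scene" or "top"; returns a dict with "frame" (384x512x3 uint8, red, green, blue), "fx", "fy", "cx", "cy" (pixels), "rvec" (rotation vector, rad) and "tvec" (3), from world to camera coordinates, as OpenCV has them. Camera axes: x right, y down, z forward; pixel columns grow to the right and rows downward; lengths in m; the calibration is good to about 2 mm. A picture is of the moment at which its call begins. There is no depth.
- env.hand_in(): hands the job in; it is judged then, once.
The state is a dict: "time_s": time; "qpos": joint angles; "joint_vel": joint speeds; "joint_efforts": joint torques, N m; "ee_pos": TCP position; "tcp_rot": TCP orientation; "wrist_force": force on the tool from outside, world axes, zero at the start; "wrist_torque": the same for the moment, N m; "width": finger opening in m; "gripper_force": force on a finger pad.
Only numpy, scipy, OpenCV 4.12 (cv2) and the standard library are available. Lean on these libraries where they do the work, as an engineer would, in place of code of your own. Each camera call takes 0.05 s, during which the arm holds its last target. There are 200 camera calls.

TASK

The last singer left the media deck running slow: push the tempo slider away from you until it drops into its centre click, without running past it and without pinching its cap. Then press the green play button fully in, let it come back up, and take the hand away. Do not press the orange cue button or touch the jog wheel, and leave the glasses, the ashtray and the microphone where they are.

Things in the scene. Friction and masses are not known exactly. Their poses are not given: they have to be found in the camera images.
- deck: Black and dark grey table-top media player fixed to the table, 320 mm deep, 290 wide; flat panel 90 mm above the table, jog wheel in the middle, tempo slider near the right edge, play and cue buttons front left, tilted display at the back (up to 112 mm high). Origin on the table under its centre; x points from the front edge (robot side) to the back, y to its left, z up.
- tempo (a joint): Tempo slider along its slot (deck x), m: -0.045 front end, 0.045 back end, 0 centre click. Starts at -0.043 to -0.020; stays where left. 2 to 3 N moves it; from about 2.5 mm before 0 a sprung ball drops into a notch and pulls it home to within 1 mm of 0 (the pushing force dips to nothing for 2 to 4 mm); then 8 to 10 N would push it out beyond.
- tempo_cap (a point): Centre of the top of the slider's cap: pale grey sides, black top with an orange line; 16 mm long along the slot (deck x), 24 mm wide; upright sides from 2 to 13.5 mm above the panel, top at 15 mm (105 mm above the table). 21 mm of free panel to the deck's right edge, about 29 mm to the jog wheel.
- tempo_zero (a point): Where the centre of the cap's top stands in the centre click; on the panel a longer green line on either side of the slot marks it. 45 mm in front of and 112 mm to the right of the deck's centre, 105 mm above the table.
- play (a joint): Travel of the play button, m: 0 up, 0.004 fully pressed; spring, about 1.5 N to start and 5 N fully in; comes back up by itself.
- play_top (a point): Centre of the top of the round green play button, 34 mm across, 9 mm proud of the panel; the one nearer to the front edge. Pressed straight down.
- cue (a joint): Travel of the cue button, m: 0 up, 0.004 fully pressed; same spring as play.
- cue_top (a point): Centre of the top of the round orange cue button, 34 mm across, 53 mm behind the play button.
- jog: Round jog wheel in the middle of the deck, 150 mm across, its top 109 mm above the table; it turns very easily. Origin on its upright axis, at the panel.
- tumbler1: Glass tumbler, 76 mm across the rim, 88 mm high, beside the right edge of the deck. Origin at the centre of its foot.
- tumbler2: Another such tumbler, farther right. Origin at the centre of its foot.
- ashtray: Amber glass ashtray, 104 mm across, 34 mm high, beside the right front of the deck. Origin at the centre of its underside.
- mic: Wireless microphone lying left of the deck, 220 mm long (its x), 47 mm thick. Origin under its middle.

How it is judged:
On the way, in this order (a step that is already met when the one before it is completed fails the run):
1. the tempo slider sits in its centre click (value of joint tempo between -0.002 and 0.002 m), for 0.2 s.
2. the play button is pressed in (value of joint play above 0.003 m), for 0.05 s.
At the end, for the whole second after the job is handed in: The tempo slider rests in its centre click (within 2 mm of it), after that the play button was pressed in by at least 3 of its 4 mm, and both buttons are up again (all of step 1 and value of joint each of play, cue below 0.001 m); the robot touches nothing.
It fails at once if play pressed before the slider is in its click (value of joint play above 0.002 m and (value of joint tempo below -0.003 m or value of joint tempo above 0.003 m)).
It fails at once if the slider run more than 6 mm past its click (value of joint tempo above 0.006 m).
It fails at once if the slider's cap pinched (its front and back, or left and right side, pressed at once) ((contact force between the fingers and tempo_c1 above 1 N and contact force between the fingers and tempo_c2 above 1 N) or (contact force between the fingers and tempo_c3 above 1 N and contact force between the fingers and tempo_c4 above 1 N)).
It fails at once if the cue button pressed (over 2 mm) or the jog wheel touched with over 1 N (value of joint cue above 0.002 m or contact force between anything else and jog above 1 N).
It fails at once if a glass, the ashtray or the microphone lifted or shoved more than 20 mm (distance of any of tumbler1, tumbler2, ashtray, mic from where it was at the start of the episode above 0.02 m).
It also fails if it takes over 54 s, if anything falls off the work surface, if the arm or the gripper's body presses on something with over 40 N, if the wrist force passes 120 N, or if a joint passes its speed limit or range.

## Working session

There is one attempt and no reset: what is moved stays moved. The work goes in short steps, Python scripts to look and compute and a tool call to move; the robot and the scene stay as the last step left them, time stands still between calls to the robot, and variables do not carry over. Pictures are saved under pics/ and viewed, at most 10 in all, crops included, and the job is handed in when it is done.

Besides the shell and the picture viewer there is one more tool, called after "Call:" in YAML: its name, and indented under it one key for each argument. arm_command: Moves the arm, as the interface text tells. Its arguments: {"type":"object","properties":{"rows":{"type":"string"},"force":{"type":"number"}},"required":["rows"]}

```bash
mkdir -p pics; cat > h.py <<'E'
import numpy as np, cv2
from cell import env
def save(n,f):
    s=env.snapshot(n); cv2.imwrite(f,s['frame'][:,:,::-1]); np.save(f+'.npy',{k:v for k,v in s.items() if k!='frame'},allow_pickle=True); return s
def ray(s,u,v,z):
    R=cv2.Rodrigues(np.array(s['rvec'],float))[0]; t=np.array(s['tvec'],float)
    c=-R.T@t; d=R.T@np.array([(u-s['cx'])/s['fx'],(v-s['cy'])/s['fy'],1]); return c+d*(z-c[2])/d[2]
def proj(s,p):
    R=cv2.Rodrigues(np.array(s['rvec'],float))[0]; q=R@np.array(p,float)+np.array(s['tvec'],float)
    return [s['fx']*q[0]/q[2]+s['cx'],s['fy']*q[1]/q[2]+s['cy']]
E
python3 - <<'E'
from h import *
a=save('top','pics/t0.png');b=save('scene','pics/s0.png')
for s in(a,b):
    R=cv2.Rodrigues(np.array(s['rvec'],float))[0];print(s['fx'],-R.T@s['tvec'],R[2])
print(env.get_obs())
E
```

```text
489.9444459549859 [ 0.36247646 -0.06367443  1.43523658] [ 0.19310692 -0.0023029  -0.98117502]
443.9622514564975 [ 1.44479583 -0.13175988  0.89475702] [-0.73493938  0.03462848 -0.67724809]
{'time_s': 0.1, 'qpos': array([ 1.21442422e+00,  1.24393101e-01,  1.65152547e+00,  2.83607229e-05,
        1.36751379e+00, -8.25585529e-02]), 'joint_vel': array([-0.00045593, -0.00118237, -0.00313133,  0.00115925, -0.00067615,
        0.00047911]), 'joint_efforts': array([ 4.86614663e-04, -4.18876719e+01, -3.61100113e+01,  7.77570647e-02,
        4.61893261e-02, -5.33583136e-05]), 'ee_pos': array([0.17555435, 0.62524158, 0.21354734]), 'tcp_rot': array([-4.28713383e-01, -3.11177035e+00,  2.81060554e-03]), 'wrist_force': array([ 0.33532341,  0.29256523, -0.33129499]), 'wrist_torque': array([-0.00332568,  0.03821317,  0.02234626]), 'gripper_force': 0.0, 'width': 0.09503453895380344}
```

View pics/t0.png

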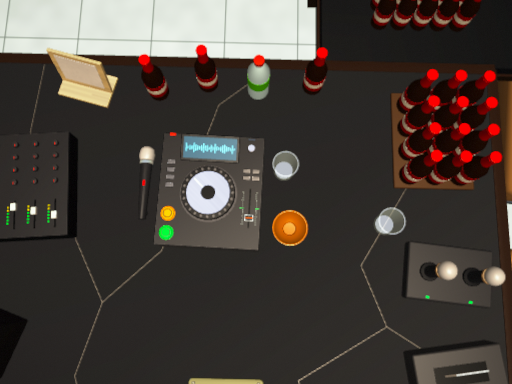

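View pics/s0.png

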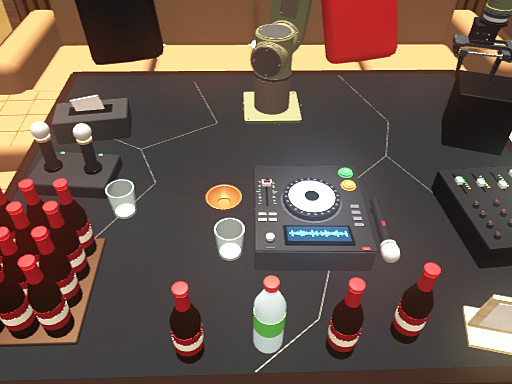

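The top view shows the deck at about (155–265, 133–248), with play at (166,232), cue at (167,213), jog at (208,193) and the tempo cap at about (248,218). The ashtray is at (290,228) and tumbler1 at (286,165). I'll enlarge it.

```bash
python3 - <<'E'
import cv2
t=cv2.imread('pics/t0.png');s=cv2.imread('pics/s0.png')
a=cv2.resize(t[128:253,150:270],None,fx=4.7,fy=4.7,interpolation=cv2.INTER_CUBIC)
cv2.imwrite('pics/c1.png',a)
cv2.imwrite('pics/c2.png',cv2.resize(s[160:270,245:380],None,fx=5,fy=5,interpolation=cv2.INTER_CUBIC))
E
```

```text
(no output)
```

View pics/c1.png

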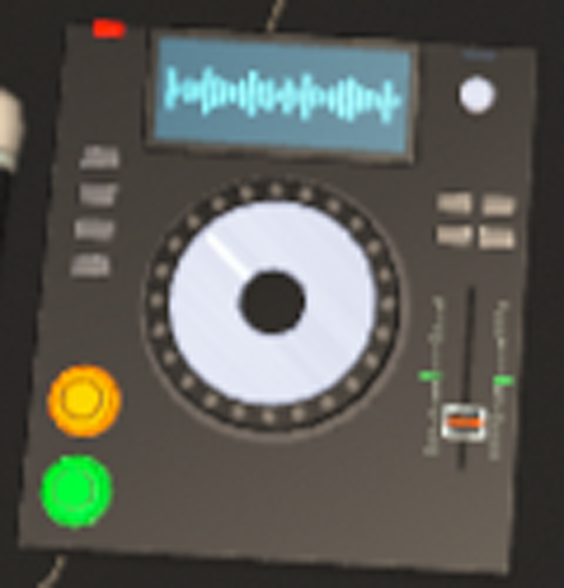

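View pics/c2.png

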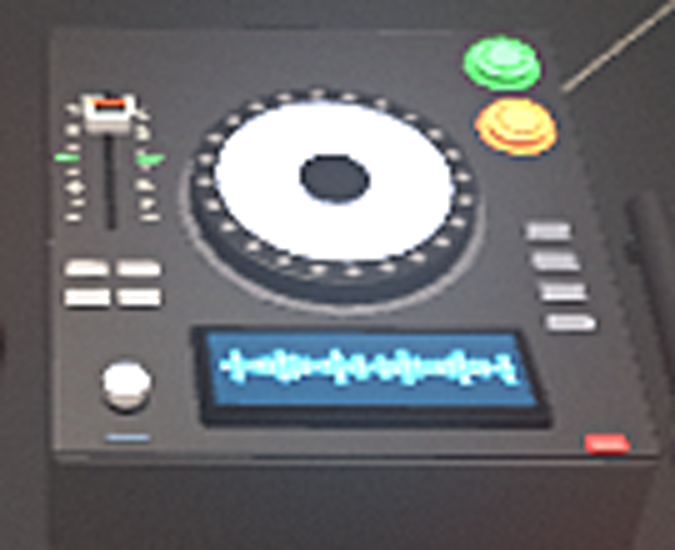

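The crops give the features clearly. In the top crop: play (76,491), cue (84,400), jog hub (271,302), cap line (464,422), green marks (430,376) and (504,381). In the scene crop: play (503,60), cue (519,122), jog (336,179), cap (109,103), marks (66,157) and (151,159).

```bash
python3 - <<'E'
from h import *
T=np.load('pics/t0.png.npy',allow_pickle=True).item();S=np.load('pics/s0.png.npy',allow_pickle=True).item()
t=dict(play=(76,491,.099),cue=(84,400,.099),jog=(271,302,.109),cap=(464,422,.105),gl=(430,376,.09),gr=(504,381,.09),fl=(20,546,.09),fr=(508,572,.09),br=(536,48,.09))
s=dict(play=(503,60,.099),cue=(519,122,.099),jog=(336,179,.109),cap=(109,103,.105),gl=(151,159,.09),gr=(66,157,.09))
W={}
for k,(x,y,z) in t.items():
    p=ray(T,150+(x+.5)/4.7-.5,128+(y+.5)/4.7-.5,z);W[k]=[p]
    if k in s:
        x,y,_=s[k];W[k].append(ray(S,245+(x+.5)/5-.5,160+(y+.5)/5-.5,z))
for k in W: print(k,np.round(W[k],4)[:,:2].tolist())
m={k:np.mean(v,0)[:2] for k,v in W.items()}
for k,v in dict(lines=m['gl']-m['gr'],pc=m['cue']-m['play'],front=m['fl']-m['fr'],right=m['br']-m['fr']).items(): print(k,np.linalg.norm(v),np.degrees(np.arctan2(v[1],v[0])))
for u,v,z,n in((286,165,.088,'tum'),(290,228,.034,'ash')):print(n,ray(T,u,v,z))
E
```

```text
play [[0.4942, 0.1729], [0.5009, 0.1699]]
cue [[0.5476, 0.1713], [0.5532, 0.1687]]
jog [[0.6066, 0.0635], [0.6069, 0.0607]]
cap [[0.5391, -0.0512], [0.5397, -0.0536]]
gl [[0.5679, -0.0303], [0.5687, -0.0322]]
gr [[0.566, -0.074], [0.5661, -0.0778]]
fl [[0.4624, 0.2051]]
fr [[0.454, -0.0788]]
br [[0.7708, -0.089]]
lines 0.04472583837479675 87.09804050134575
pc 0.05283323851809959 -1.4952496028866658
front 0.28406740332853275 88.29718751766153
right 0.3169675587967487 -1.8394515321353255
tum [ 0.69301273 -0.15376337  0.088     ]
ash [ 0.52068484 -0.17079076  0.034     ]
```

Call:
arm_command:
  rows: "0 0 0 -0.12 0; 0 0 0 -0.121 0; -23 -44 0 0 0; -23 -44 0 0 0; -23 -44 0 0 0"
  force: 10

```text
time_s: 0.72
ee_pos: [0.2407, 0.49, 0.214]
tcp_rot: [-0.05, -3.141, 0.001]
wrist_force: [0.3, -0.7, 0.4]
width: 0.0504
gripper_force: 0.0
```

Call:
arm_command:
  rows: "-23 -44 0 0 0; -23 -44 0 0 0; -23 -44 0 0 0; -23 -44 0 0 0; -23 -44 0 0 0"

```text
time_s: 1.35
ee_pos: [0.3483, 0.2663, 0.2143]
tcp_rot: [-0.051, -3.141, 0.0]
wrist_force: [0.9, 1.1, 0.7]
width: 0.0023
gripper_force: 0.0
```

Call:
arm_command:
  rows: "-23 -44 0 0 0; -23 -44 0 0 0; -23 -44 0 0 0; -23 -44 0 0 0; 0 0 0 0 0"

```text
time_s: 1.98
ee_pos: [0.4349, 0.0866, 0.2142]
tcp_rot: [-0.06, -3.14, 0.001]
wrist_force: [0.7, 0.3, 0.1]
width: 0.0004
gripper_force: 0.0
```

Call:
arm_command:
  rows: "-23 -45 0 0 0; -23 -45 0 0 0; -23 -45 0 0 0; 0 0 45 0 0; 0 0 45 0 0"

```text
time_s: 2.6
ee_pos: [0.4992, -0.0478, 0.1238]
tcp_rot: [0.052, 3.14, 0.0]
wrist_force: [-0.2, 0.2, -0.3]
width: 0.0009
gripper_force: 0.0
```

Call:
arm_command:
  rows: "0 0 10 0 0; 0 0 0 0 0; 0 0 0 0 0; 0 0 0 0 0; 0 0 0 0 0"

```text
time_s: 3.22
ee_pos: [0.4995, -0.0483, 0.1159]
tcp_rot: [0.051, 3.139, -0.001]
wrist_force: [0.3, 0.2, -0.7]
width: 0.0006
gripper_force: 0.0
```

```bash
python3 - <<'E'
from h import *
a=save('top','pics/t1.png')['frame'];b=save('scene','pics/s1.png')['frame']
A=cv2.resize(a[190:250,210:290],(480,360),interpolation=cv2.INTER_CUBIC)
B=cv2.resize(b[140:215,235:305],(386,414),interpolation=cv2.INTER_CUBIC)[:360]
cv2.imwrite('pics/c3.png',np.hstack([A,B[:,:310]])[:,:,::-1])
print(env.get_obs()['ee_pos'])
E
```

```text
[ 0.49914865 -0.0482651   0.11526208]
```

View pics/c3.png

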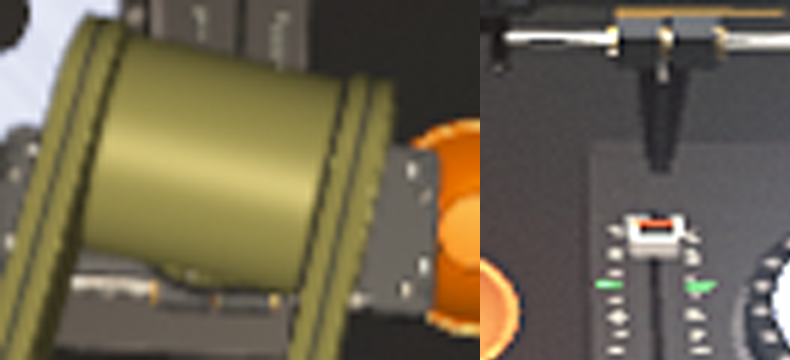

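The left half shows the arm hiding the slider from above. The right half shows the closed fingers in front of the cap and in line with it: tip at (659,170), cap at (656,235). I'll descend and approach.

Call:
arm_command:
  rows: "0 -3 10 0 0; 0 0 10 0 0; 0 0 0 0 0; 0 0 0 0 0; -8 0 0 0 0"

```text
time_s: 3.95
ee_pos: [0.507, -0.0515, 0.0949]
tcp_rot: [0.052, 3.141, -0.0]
wrist_force: [0.1, 0.4, 0.2]
width: 0.0009
gripper_force: 0.0
```

Call:
arm_command:
  rows: "-4 0 0 0 0; -2 0 0 0 0; -2 0 0 0 0; 0 0 0 0 0; 0 0 0 0 0"

```text
time_s: 4.58
ee_pos: [0.5146, -0.0517, 0.0946]
tcp_rot: [-0.052, -3.141, -0.0]
wrist_force: [-0.3, -0.4, -0.0]
width: 0.0007
gripper_force: 0.0
```

Call:
arm_command:
  rows: "-2 0 0 0 0; -2 0 0 0 0; -2 0 0 0 0; 0 0 0 0 0; 0 0 0 0 0"

```text
time_s: 5.2
ee_pos: [0.521, -0.0519, 0.0946]
tcp_rot: [0.051, 3.14, -0.0]
wrist_force: [1.0, -0.1, -0.8]
width: 0.0007
gripper_force: 0.0
```

Call:
arm_command:
  rows: "-2 0 0 0 0; -2 0 0 0 0; -2 0 0 0 0; 0 0 0 0 0; 0 0 0 0 0"

```text
time_s: 5.82
ee_pos: [0.5273, -0.0521, 0.0948]
tcp_rot: [0.052, 3.14, -0.0]
wrist_force: [0.9, -0.3, 0.2]
width: 0.0005
gripper_force: 0.0
```

Call:
arm_command:
  rows: "-2 0 0 0 0; -2 0 0 0 0; -2 0 0 0 0; 0 0 0 0 0; 0 0 0 0 0"

```text
time_s: 6.45
ee_pos: [0.5333, -0.0523, 0.0947]
tcp_rot: [0.051, 3.14, -0.0]
wrist_force: [-0.3, 0.2, -0.7]
width: 0.0006
gripper_force: 0.0
```

Expected contact by now, but the force is near zero, so I'll look.

```bash
python3 - <<'E'
from h import *
b=save('scene','pics/s2.png')['frame']
cv2.imwrite('pics/c4.png',cv2.resize(b[160:210,240:300],(720,600),interpolation=cv2.INTER_CUBIC)[:,:,::-1])
E
```

```text
(no output)
```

View pics/c4.png

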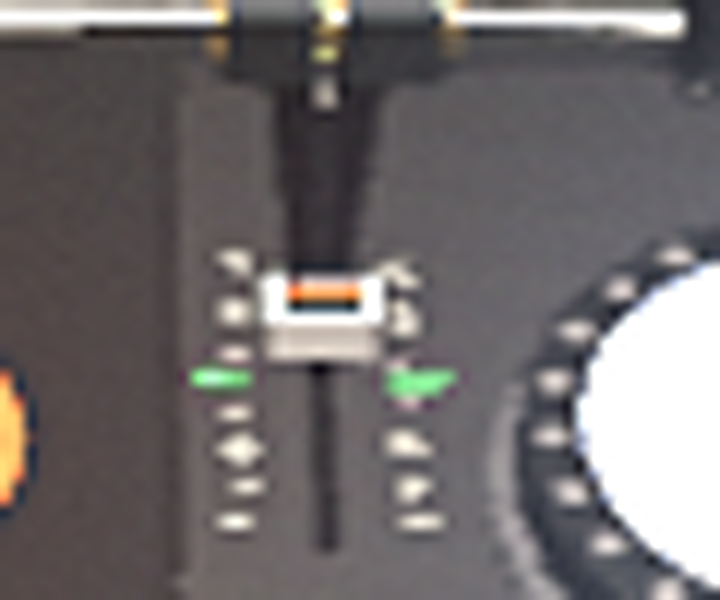

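The cap has moved: its orange line is at (324,292), the green marks at (220,378) and (420,382), and the fingers are right behind it. I'll work out the position.

```bash
python3 - <<'E'
from h import *
S=np.load('pics/s2.png.npy',allow_pickle=True).item()
f=lambda x,y,z:ray(S,240+(x+.5)/12-.5,160+(y+.5)/12-.5,z).round(4)
print(f(324,292,.105),f(324,297,.105),f(220,378,.09),f(420,381,.09))
print(env.get_obs()['wrist_force'],env.get_obs()['ee_pos'])
E
```

```text
[ 0.5547 -0.0541  0.105 ] [ 0.5564 -0.0542  0.105 ] [ 0.5663 -0.0776  0.09  ] [ 0.5683 -0.0328  0.09  ]
[-0.19019744  0.24361494 -0.13626469] [ 0.53316241 -0.05236118  0.09471455]
```

Call:
arm_command:
  rows: "-1.5 0 0 0 0; -1.5 0 0 0 0; -1.5 0 0 0 0; -1 0 0 0 0; -1 0 0 0 0"

```text
time_s: 7.12
ee_pos: [0.5392, -0.0525, 0.0946]
tcp_rot: [-0.051, -3.141, 0.0]
wrist_force: [-3.2, 0.8, 2.0]
width: 0.0005
gripper_force: 1.6
```

Call:
arm_command:
  rows: "-0.3 0 0 0 0; -0.3 0 0 0 0; -0.3 0 0 0 0; -0.3 0 0 0 0; -0.3 0 0 0 0"

```text
time_s: 7.75
ee_pos: [0.5407, -0.0525, 0.0947]
tcp_rot: [-0.051, -3.141, 0.0]
wrist_force: [-3.0, -0.1, 2.0]
width: 0.0007
gripper_force: 1.6
```

```bash
cat > look.py <<'E'
from h import *
import sys
o=env.get_obs();s=save('scene',f'pics/{sys.argv[1]}.png');b=s['frame'].astype(int)
# orange line and green marks centroids, subpixel weighted
def cen(w,x0,x1,y0,y1):
    w=np.clip(w[y0:y1,x0:x1],0,None).astype(float);w[w<.3*w.max()]=0
    y,x=np.mgrid[y0:y1,x0:x1];return (w*x).sum()/w.sum(),(w*y).sum()/w.sum()
o_=cen(b[:,:,0]-b[:,:,2]-40,262,272,176,196)
g=b[:,:,1]-np.maximum(b[:,:,0],b[:,:,2])-15
l=cen(g,254,262,186,196);r=cen(g,271,279,186,196)
P=ray(s,*o_,.105);G=(ray(s,*l,.09)+ray(s,*r,.09))/2
print(np.round(o_,2),np.round(l,2),np.round(r,2),P.round(4),G.round(4),'tempo',((P-G)[0]*1000).round(2),o['ee_pos'].round(4),o['wrist_force'].round(1))
E
python3 look.py s3
python3 - <<'E'
E
```

```text
[266.33 185.61] [258. 191.] [274.39 191.43] [ 0.5617 -0.0551  0.105 ] [ 0.5675 -0.0553  0.09  ] tempo -5.79 [ 0.5407 -0.0525  0.0947] [-3.  -0.1  2. ]
```

Call:
arm_command:
  rows: "-0.3 0 0 0 0; -0.3 0 0 0 0; -0.3 0 0 0 0; -0.3 0 0 0 0; -0.3 0 0 0 0"

```text
time_s: 8.43
ee_pos: [0.5424, -0.0526, 0.0946]
tcp_rot: [0.051, 3.141, -0.0]
wrist_force: [-2.0, -0.5, 1.4]
width: 0.0008
gripper_force: 1.0
```

Call:
arm_command:
  rows: "-0.2 0 0 0 0; -0.2 0 0 0 0; -0.2 0 0 0 0; -0.2 0 0 0 0; -0.2 0 0 0 0"

```text
time_s: 9.05
ee_pos: [0.5434, -0.0527, 0.0946]
tcp_rot: [0.052, 3.141, -0.0]
wrist_force: [0.2, 0.1, -0.2]
width: 0.0005
gripper_force: 0.2
```

```bash
python3 look.py s4
```

```text
[266.47 186.07] [258. 191.] [274.39 191.43] [ 0.5635 -0.0548  0.105 ] [ 0.5675 -0.0553  0.09  ] tempo -3.95 [ 0.5434 -0.0527  0.0946] [ 0.2  0.1 -0.2]
```

Call:
arm_command:
  rows: "-0.2 0 0 0 0; -0.2 0 0 0 0; -0.2 0 0 0 0; 0 0 0 0 0; 0 0 0 0 0"

```text
time_s: 9.72
ee_pos: [0.5439, -0.0527, 0.0947]
tcp_rot: [0.052, 3.141, 0.0]
wrist_force: [0.6, -0.9, 0.3]
width: 0.0007
gripper_force: 0.0
```

```bash
python3 look.py s5
```

```text
[266.61 187.  ] [257.99 191.  ] [274.4  191.43] [ 0.5673 -0.0546  0.105 ] [ 0.5675 -0.0553  0.09  ] tempo -0.22 [ 0.5439 -0.0527  0.0947] [ 0.6 -0.9  0.3]
```

The cap jumped about 3.7 mm and now sits at 0 with zero force, so it's in the click. I'll back off, lift and go to play.

Call:
arm_command:
  rows: "5 0 0 0 0; 5 0 0 0 0; 0 0 -25 0 0; 0 0 -25 0 0; 0 0 0 0 0"

```text
time_s: 10.4
ee_pos: [0.5352, -0.0526, 0.147]
tcp_rot: [0.052, 3.136, -0.001]
wrist_force: [0.6, -0.2, 0.5]
width: 0.0007
gripper_force: 0.0
```

Call:
arm_command:
  rows: "9 45 0 0 0; 9 45 0 0 0; 9 45 0 0 0; 9 45 0 0 0; 8 43 0 0 0"

```text
time_s: 11.02
ee_pos: [0.4958, 0.1732, 0.1431]
tcp_rot: [-0.051, -3.139, 0.001]
wrist_force: [-0.2, -0.9, 0.5]
width: 0.0004
gripper_force: 0.0
```

Call:
arm_command:
  rows: "0 0 12 0 0; 0 0 12 0 0; 0 0 8 0 0; 0 0 0 0 0; 0 0 0 0 0"

```text
time_s: 11.65
ee_pos: [0.4976, 0.1714, 0.1129]
tcp_rot: [0.053, 3.141, 0.0]
wrist_force: [0.0, -0.4, -0.2]
width: 0.0006
gripper_force: 0.0
```

```bash
python3 look.py s6; python3 - <<'E'
import cv2
b=cv2.imread('pics/s6.png')
cv2.imwrite('pics/c6.png',cv2.resize(b[130:210,250:370],(780,520),interpolation=cv2.INTER_CUBIC))
E
```

```text
[266.61 187.  ] [258.01 191.  ] [274.38 191.43] [ 0.5673 -0.0546  0.105 ] [ 0.5675 -0.0553  0.09  ] tempo -0.23 [0.4976 0.1714 0.1129] [ 0.  -0.4 -0.2]
```

View pics/c6.png

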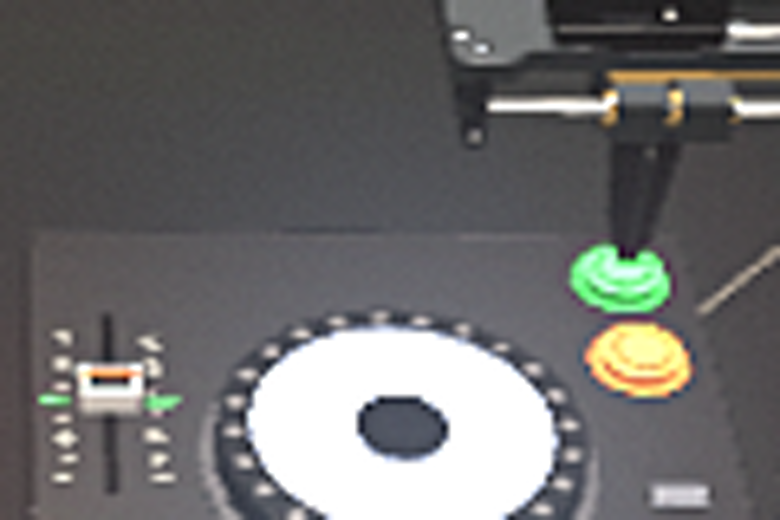

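The slider stays on its green marks, and the fingertip at (630,258) is just above play, whose top centre is at about (622,272). Now pressing.

Call:
arm_command:
  rows: "0 0 6 0 0; 0 0 5 0 0; 0 0 3 0 0; 0 0 1 0 0; 0 0 1 0 0"

```text
time_s: 12.32
ee_pos: [0.4971, 0.172, 0.0969]
tcp_rot: [-0.051, -3.141, 0.0]
wrist_force: [-2.2, -0.6, 2.5]
width: 0.0005
gripper_force: 1.3
```

Call:
arm_command:
  rows: "0 0 1 0 0; 0 0 1 0 0; 0 0 0.5 0 0; 0 0 0 0 0; 0 0 0 0 0"

```text
time_s: 12.95
ee_pos: [0.4971, 0.172, 0.0943]
tcp_rot: [-0.051, -3.141, -0.0]
wrist_force: [-3.7, -1.0, 3.8]
width: 0.0008
gripper_force: 2.4
```

Call:
arm_command:
  rows: "0 0 0.5 0 0; 0 0 0.5 0 0; 0 0 0.5 0 0; 0 0 0 0 0; 0 0 0 0 0"

```text
time_s: 13.58
ee_pos: [0.4972, 0.172, 0.0941]
tcp_rot: [-0.051, -3.141, 0.0]
wrist_force: [-6.8, -2.1, 12.0]
width: 0.0007
gripper_force: 6.0
```

Position has stopped at 94.1 mm with force up to 12 N, so play is bottomed. Retracting.

Call:
arm_command:
  rows: "0 0 -10 0 0; 0 0 -40 0 0; 0 0 -50 0 0; 0 0 -30 0 0; 0 0 0 0 0"

```text
time_s: 14.2
ee_pos: [0.4992, 0.1724, 0.2257]
tcp_rot: [0.051, 3.134, 0.003]
wrist_force: [0.1, 0.1, -0.1]
width: 0.0006
gripper_force: 0.0
```

Call:
arm_command:
  rows: "0 0 0 0 0; 0 0 0 0 0; 0 0 0 0 0; 0 0 0 0 0; 0 0 0 0 0"

```text
time_s: 14.82
ee_pos: [0.4971, 0.172, 0.2224]
tcp_rot: [-0.052, -3.141, 0.0]
wrist_force: [0.7, 0.1, 0.6]
width: 0.0005
gripper_force: 0.0
```

```bash
python3 look.py s7; python3 -c "
from cell import env
print(env.hand_in())"
```

```text
[266.61 187.  ] [257.91 191.  ] [274.39 191.43] [ 0.5673 -0.0546  0.105 ] [ 0.5675 -0.0554  0.09  ] tempo -0.22 [0.4971 0.172  0.2224] [0.7 0.1 0.6]
the job is handed in; nothing more can be done
None
```

The job is handed in (no verdict came back): the tempo slider reads about 0.2 mm from its centre click in the last picture, play was pressed until it bottomed and then released, and the hand is clear about 13 cm above the panel.

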